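# Move the igniter cartridge from its charger to the torch stand

### The arm

A 7-joint arm with a two-finger parallel gripper is mounted at the origin on the work surface. World frame = base frame: x ahead of the robot, y to its left, z up, the work surface at z = 0. Lengths are in m, angles in rad, forces in N, time in s.
With the tool pointing down it reaches from about 0.4 to 0.85 m from the base axis. Payload 10.4 kg.
Tool frame: the origin (TCP) lies between the finger pads; the fingertips stand 8 mm ahead of it and the grasp point (between the pads) lies 11 mm behind it (arm.tip_extent is the distance from the TCP to the fingertips, in m); y points along the fingers, z is the direction in which the jaws open and shut, and the axes are right-handed (so a half turn about y gives the same grasp; the last joint's range is limited). The gripper opens to 87 mm and grips with 3 to 60 N. Pads are 19 mm wide; open, the fingers measure 117 mm over their backs; the gripper's body (75 mm by 190 mm) begins 51 mm behind the grasp point.
Start: joints at [1.318, 0.332, -0.065, 1.46, 0.022, 1.35, -0.088], TCP at [0.142, -0.609, 0.231] pointing down, gripper open.
Joint ranges: [-2.6, 2.6], [-0.5, 2.12], [-1.47, 1.34], [0.16, 2.42], [-1.27, 4.41], [0.06, 2.06], [-2.6, 2.6]. Speed limits (rad/s): [2.22, 2.22, 2.79, 2.79, 3.14, 3.14, 3.14].

### API

Orientations are given as a unit quaternion [w, x, y, z].
In Python, from plant import arm gives the robot as it stands.
- The arm moves only by the tool step_arm, never from a script. Its argument "rows" is a list of rows, each a list of 5 numbers: the shift along the tool's x, y, z in m, then the turn about the tool's y in degrees, then the opening, from 0 (shut) to 1 (fully open). A call has 1 to 5 rows; each row shifts and turns the pose as measured when the row begins, along the tool's axes as they then stand; what a row does not reach is not made up. A row lasts 1/8 s, in which the tool goes at most 62.5 mm and 10.7 degrees, less where a joint would pass 70% of its speed; a pose out of reach is approached as far as the arm can. A call with a gripper value outside its range is refused whole. The fingers move at their own pace and stop on an object; "grip_force" is the grip in N (left out, the last holds). Time passes only in rows, so rows that do not move let the fingers close. It gives the time, the measured TCP pose, the force and the opening at its end, in the units of the state.
- arm.state(): the state, without advancing time (a new reading comes with each control period).
- arm.snapshot(name): name is "scene" or "top"; returns (picture, depth): 420x560x3 uint8, red, green, blue; 420x560 float32, m along the optical axis (not along the pixel's ray), 0 where there is no reading.
- arm.camera_params(name): a dict with "mtx" (3x3 intrinsics, pixels), "world_to_cam" (4x4, takes a point from world to camera coordinates). Camera axes: x right, y down, z forward; pixel columns grow to the right and rows downward; lengths in m; the calibration is good to about 2 mm. A picture is of the moment at which its call begins. camera_params takes no time and is no camera call.
- arm.finish_job(): hands the job in, once; it reports no verdict.
The state is a dict: "time": time; "qpos": joint angles; "joint_vel": joint speeds; "joint_efforts": joint torques, N m; "position": TCP position; "ee_rot": TCP orientation; "wrist_force": force on the tool from outside, world axes, zero at the start; "wrist_torque": the same for the moment, N m; "finger_gap": opening from 0.0 (shut) to 1.0 (fully open).
Only numpy, scipy, OpenCV 4.12 (cv2) and the standard library are available. Lean on these libraries where they do the work, as an engineer would, in place of code of your own. Each camera call takes 0.05 s, during which the arm holds its last target. There are 200 camera calls.

### The job

The torch igniter's power cartridge is latched down in the charger. Push it down to make the charger's push-push catch let go so that it springs up, lift it out, put it upright into the empty slot of the torch stand and push it down there until that catch holds it, then let go. Push gently, feeling for the stop (never more than about 3 kg of force), and leave the other things on the counter where they are.

Things in the scene. Friction and masses are not known exactly. Their poses are not given: they have to be found in the camera images.
- cartridge_center (a point): Centre (half-way up) of the cartridge: upright aluminium block with a black rubber band at its top, 44 mm (x) by 28 mm (y) by 80 mm tall (z up), 90 to 180 g. Push on its flat top face, 40 mm above this point; grip it across y (28 mm). Half a turn about z makes no difference. It starts held in the charger, with 17 mm standing out above the charger's top.
- charger_mouth (a point): Centre of the slot opening in the flat top face of the charger: fixed black box 84 (x) by 72 (y) by 100 mm tall, a 50 mm high power brick behind it (+x). z up. The slot runs straight down, 46 (x) by 30 mm (y), rim chamfered 4 mm. When the catch lets go, the cartridge rises until its centre is at this point's height (40 mm stand out: grip there).
- charger_carriage (a joint): Depth (m) of the sprung carriage under the cartridge in the charger: 0 = up, let go; 0.023 = held by the push-push catch (start). To release: push 6 to 8 mm below the held depth, then let it rise. The spring gives 5 to 9 N; from 6 mm below the held depth a rubber buffer adds about 6 N per mm. Over 30 N from the cartridge damages it. To be left up.
- bay_mouth (a point): Centre of the slot opening in the flat top face of the torch stand's igniter bay: fixed grey box 84 (x) by 72 (y) by 100 mm tall; the torch column with brass lever, 210 mm tall, stands 120 mm behind it (+x). z up. Same slot as the charger's (46 by 30 mm, 4 mm chamfer), empty, carriage up: a cartridge put in rests with its centre at this point's height, 40 mm standing out.
- stand_carriage (a joint): Depth (m) of the bay's carriage: 0 = up (start). Its catch holds at 0.017 to 0.029, not known beforehand: push slowly 6 to 8 mm past that, to where a rubber buffer adds about 6 N per mm to the spring's 5 to 9 N (stop at 14 to 18 N), then let it rise to the catch. Too short a push springs right up: repeat. A second full push ejects. Over 30 N from the cartridge damages it.
- clay_cup: Bystander: fired clay cup, 72 mm wide, 75 mm tall; origin at its underside.
- marver: Bystander: copper marver plate 90 x 60 x 8 mm lying on the counter; origin at its underside.
- tweezers: Bystander: black steel tweezers 160 mm long (x), 6 mm thick, lying on the counter; origin at the underside.
- bead_rest: Bystander: dark steel block 70 x 45 x 30 mm holding a thin leaning mandrel with a clear glass bead, 135 mm tall in all; origin at its underside.
Things that resemble listed ones, but are neither listed nor needed, are in the scene too. Of the things shaped like the part that bears cartridge_center, the aluminium one is meant.

How it is judged:
On the way:
1. the charger's catch has let go and the cartridge has come up in the charger (value of joint charger_carriage below 0.008 m and horizontal distance between cartridge_center and charger_mouth below 0.01 m and z of cartridge_center in the frame of charger_mouth above -0.008 m), for 0.1 s.
At the end, for the whole second after the job is handed in: The cartridge stands upright in the torch stand's slot (centre within 6 mm of the slot's centre line, tilt under 0.12 rad), held down by the catch: its centre 14 to 32 mm below the slot mouth, at rest, released; the charger's carriage is up (under 5 mm) (horizontal distance between cartridge_center and bay_mouth below 0.006 m and z of cartridge_center in the frame of bay_mouth between -0.032 and -0.014 m and angle between cartridge_center's own z axis and vertical below 0.12 rad and linear speed of cartridge below 0.01 m/s and value of joint charger_carriage below 0.005 m); the robot touches nothing.
It fails at once if more than 30 N between cartridge and torch stand (contact force between cartridge and stand above 30 N).
It fails at once if more than 30 N between cartridge and charger (contact force between cartridge and charger above 30 N).
It fails at once if a bystander (cup, marver, tweezers, bead rest) moved over 20 mm (distance of any of clay_cup, marver, tweezers, bead_rest from where it was at the start of the episode above 0.02 m).
It also fails if it takes over 51 s, if anything falls off the work surface, if the arm or the gripper's body presses on something with over 40 N, if the wrist force passes 120 N, or if a joint passes its speed limit or range.

## Working session

There is one attempt and no reset: what is moved stays moved. The work goes in short steps, Python scripts to look and compute and a tool call to move; the robot and the scene stay as the last step left them, time stands still between calls to the robot, and variables do not carry over. Pictures are saved under pics/ and viewed, about 8 in all and at most 12, crops included, and the job is handed in when it is done.

Besides the shell and the picture viewer there is one more tool, called after ">>>" as name(argument=value, ...) on one line, values as JSON. step_arm: Moves the arm, as the interface text tells. Its arguments: {"type":"object","properties":{"rows":{"type":"array","items":{"type":"array","items":{"type":"number"}}},"grip_force":{"type":"number"}},"required":["rows"]}

```bash
mkdir -p pics
cat > h.py <<'E'
import numpy as np, cv2
from plant import arm
def snap(n,f):
    p,d=arm.snapshot(n); cv2.imwrite('pics/'+f+'.png',p[:,:,::-1]); np.savez('pics/'+f+'.npz',p=p,d=d); return p,d
def cloud(n,d):
    c=arm.camera_params(n);K=np.array(c['mtx']);T=np.linalg.inv(np.array(c['world_to_cam']))
    v,u=np.mgrid[:d.shape[0],:d.shape[1]]
    P=np.stack([(u-K[0,2])/K[0,0]*d,(v-K[1,2])/K[1,1]*d,d],-1)
    W=P@T[:3,:3].T+T[:3,3]; W[d==0]=np.nan; return W
E
python3 - <<'E'
from h import *
a,_=snap('scene','s0');b,_=snap('top','t0')
s=arm.state();print({k:np.round(s[k],3) for k in s})
for n in('scene','top'):print(np.linalg.inv(np.array(arm.camera_params(n)['world_to_cam'])).round(3))
E
```

```text
{'time': np.float64(0.1), 'qpos': array([ 1.318,  0.333, -0.065,  1.461,  0.022,  1.35 , -0.089]), 'joint_vel': array([ 0.001, -0.001,  0.   , -0.001,  0.   , -0.001,  0.001]), 'joint_efforts': array([ 2.0000e-03, -6.2454e+01,  2.5000e-02, -3.9072e+01, -6.1000e-02,
        3.7000e-02, -0.0000e+00]), 'position': array([ 0.142, -0.608,  0.23 ]), 'ee_rot': array([ 0.081, -0.081,  0.703, -0.702]), 'wrist_force': array([ 0.187, -0.598, -0.824]), 'wrist_torque': array([ 0.024, -0.046,  0.025]), 'finger_gap': np.float64(1.001)}
[[-0.149  0.845 -0.514  1.098]
 [ 0.989  0.121 -0.087  0.083]
 [-0.011 -0.521 -0.853  1.123]
 [ 0.     0.     0.     1.   ]]
[[ 1.000e-03 -9.840e-01  1.760e-01  2.560e-01]
 [-1.000e+00 -3.000e-03 -1.200e-02 -8.000e-03]
 [ 1.200e-02 -1.760e-01 -9.840e-01  1.232e+00]
 [ 0.000e+00  0.000e+00  0.000e+00  1.000e+00]]
```

View pics/s0.png

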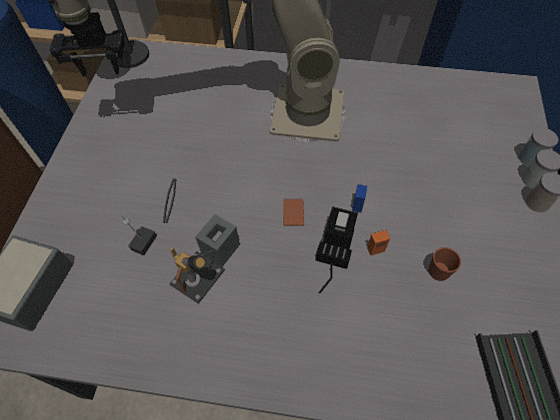

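View pics/t0.png

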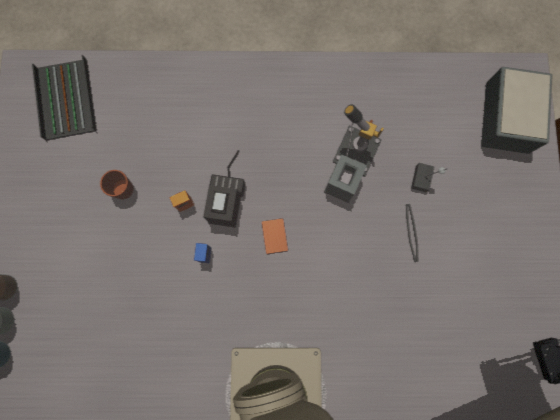

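The scene picture shows the charger near (337,237) and the stand near (217,238). In the top picture the charger, with its light cartridge, is near (222,200), and the stand bay is near (346,178). Next I'll measure their top faces.

```bash
cat > m.py <<'E'
from h import *
for n,f in(('top','t0'),('scene','s0')):
    d=np.load(f'pics/{f}.npz')['d'];W=cloud(n,d);x,y,z=W[...,0],W[...,1],W[...,2]
    def rect(m,t):
        p=np.ascontiguousarray(np.c_[x[m],y[m]].astype(np.float32)*1000)
        r=cv2.minAreaRect(p);print(n,t,m.sum(),'rect c',np.round(r[0],1),'size',np.round(r[1],1),'ang',round(r[2],1),'z',np.nanmedian(z[m]).round(4)); return r
    for nm,(cx,cy) in dict(ch=(0.54,0.11),st=(0.58,-0.17)).items():
        roi=(abs(x-cx)<.09)&(abs(y-cy)<.09)
        h,e=np.histogram(z[roi&(z>.02)],bins=np.arange(.02,.24,.004));print(nm,[(round(b,3),int(a)) for a,b in zip(h,e) if a>15])
        m=(roi&(abs(z-.1)<.005)).astype(np.uint8)
        k,l,s,c=cv2.connectedComponentsWithStats(m); i=1+s[1:,4].argmax(); rect(l==i,nm+' top'); v,u=np.nonzero(l==i);print(' px',u.min(),u.max(),v.min(),v.max())
        if nm=='ch': rect(roi&(abs(z-.118)<.006),'cart')
E
python3 m.py
python3 - <<'E'
from h import *
a=cv2.imread('pics/t0.png');b=cv2.imread('pics/s0.png')
o=[cv2.resize(i,(400,300),interpolation=cv2.INTER_CUBIC) for i in (a[165:240,175:275],a[140:215,295:395],b[195:270,290:390],b[205:280,170:270])]
cv2.imwrite('pics/c0.png',np.vstack([np.hstack(o[:2]),np.hstack(o[2:])]))
E
```

```text
ch [(np.float64(0.044), 77), (np.float64(0.048), 215), (np.float64(0.052), 94), (np.float64(0.092), 23), (np.float64(0.096), 286), (np.float64(0.1), 259), (np.float64(0.104), 25), (np.float64(0.112), 78), (np.float64(0.116), 109)]
top ch top 573 rect c [484.7 140.3] size [72.5 77.7] ang 81.8 z 0.0999
 px 204 236 185 214
top cart 202 rect c [481.8 140.5] size [28.9 45.4] ang 83.1 z 0.1169
st [(np.float64(0.02), 46), (np.float64(0.024), 21), (np.float64(0.04), 18), (np.float64(0.052), 22), (np.float64(0.056), 68), (np.float64(0.06), 83), (np.float64(0.064), 27), (np.float64(0.068), 18), (np.float64(0.072), 23), (np.float64(0.076), 23), (np.float64(0.08), 23), (np.float64(0.088), 20), (np.float64(0.092), 45), (np.float64(0.096), 365), (np.float64(0.1), 288), (np.float64(0.104), 29), (np.float64(0.128), 22), (np.float64(0.132), 20), (np.float64(0.136), 52), (np.float64(0.14), 48), (np.float64(0.144), 18), (np.float64(0.156), 17)]
top st top 686 rect c [ 557.2 -184.1] size [71.9 86.3] ang 65.4 z 0.0997
 px 328 366 155 194
ch [(np.float64(0.02), 20), (np.float64(0.024), 23), (np.float64(0.
[... 666 characters left out ...]
 0.1176
st [(np.float64(0.02), 51), (np.float64(0.024), 31), (np.float64(0.028), 32), (np.float64(0.032), 26), (np.float64(0.036), 34), (np.float64(0.04), 23), (np.float64(0.044), 37), (np.float64(0.048), 28), (np.float64(0.052), 33), (np.float64(0.056), 43), (np.float64(0.06), 67), (np.float64(0.064), 44), (np.float64(0.068), 45), (np.float64(0.072), 40), (np.float64(0.076), 48), (np.float64(0.08), 48), (np.float64(0.084), 42), (np.float64(0.088), 49), (np.float64(0.092), 59), (np.float64(0.096), 186), (np.float64(0.1), 381), (np.float64(0.104), 54), (np.float64(0.136), 22), (np.float64(0.14), 47)]
scene st top 624 rect c [ 553.4 -184.3] size [74.4 86.4] ang 64.9 z 0.101
 px 195 235 214 250
```

View pics/c0.png

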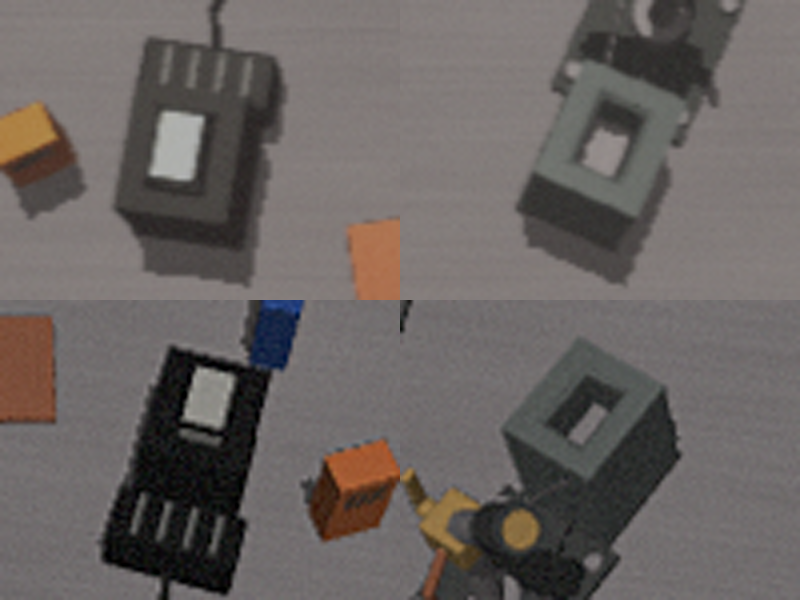

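```bash
cat > plan.py <<'E'
import sys
from h import *
from scipy.spatial.transform import Rotation as R
T=dict(ch=(.4805,.1404,-8.),bay=(.5555,-.1842,-24.9))
def rel(name,tip,via=None,off=(0,0)):
    """tip: fingertip height; prints shift in tool axes (unturned) and turn"""
    s=arm.state();q=s['ee_rot'];r=R.from_quat([q[1],q[2],q[3],q[0]]);M=r.as_matrix();p=np.array(s['position'])
    x,y,yaw=T[name]; a=np.deg2rad(yaw); zd=np.array([-np.sin(a),np.cos(a),0])
    g=np.array([x,y,tip+arm.tip_extent]) if via is None else np.array(via)
    v=M.T@zd # turn about tool y: z axis -> +-zd ; Ry(t) z=(sin t,0,cos t)
    ts=[(np.rad2deg(np.arctan2(k*v[0],k*v[2]))) for k in(1,-1)]
    print('t',round(float(s['time']),2),'pos',p.round(4),'F',np.round(s['wrist_force'],2),'gap',round(float(s['finger_gap']),3),'j7',round(float(s['qpos'][6]),2))
    print('tool axes\n',M.round(3));print('world d',(g-p).round(4),'tool d',(M.T@(g-p)).round(4),'turn',np.round(ts,1))
if __name__=='__main__': rel(sys.argv[1],float(sys.argv[2]),eval(sys.argv[3]) if len(sys.argv)>3 else None)
E
python3 plan.py ch .15; python3 plan.py ch .15 '(.36,-.3,.25)'
python3 - <<'E'
from h import *
for n,f in(('top','t0'),('scene','s0')):
    W=cloud(n,np.load(f'pics/{f}.npz')['d'])
    a=np.deg2rad(-24.9);d=W-[.5555,-.1842,0];bx=d[...,0]*np.cos(a)+d[...,1]*np.sin(a);by=-d[...,0]*np.sin(a)+d[...,1]*np.cos(a)
    m=(W[...,2]>.12)&(abs(bx)<.2)&(abs(by)<.13)
    for lo in(.12,.14,.16,.18,.2):
        k=m&(W[...,2]>lo)&(W[...,2]<lo+.02)
        if k.sum():print(n,lo,k.sum(),bx[k].min().round(3),bx[k].max().round(3),by[k].min().round(3),by[k].max().round(3))
E
```

```text
t 0.1 pos [ 0.1423 -0.6082  0.2298] F [ 0.19 -0.6  -0.82] gap 1.001 j7 -0.09
tool axes
 [[-0.974 -0.     0.228]
 [-0.228  0.001 -0.974]
 [ 0.    -1.    -0.001]]
world d [ 0.3382  0.7486 -0.0718] tool d [-0.4998  0.0726 -0.6518] turn [-158.8   21.2]
t 0.1 pos [ 0.1423 -0.6082  0.2298] F [ 0.19 -0.6  -0.82] gap 1.001 j7 -0.09
tool axes
 [[-0.974 -0.     0.228]
 [-0.228  0.001 -0.974]
 [ 0.    -1.    -0.001]]
world d [0.2177 0.3082 0.0202] tool d [-0.2822 -0.0199 -0.2506] turn [-158.8   21.2]
top 0.12 136 0.068 0.145 -0.03 0.034
top 0.14 138 0.08 0.137 -0.031 0.04
top 0.16 74 0.094 0.137 -0.031 0.05
top 0.18 167 0.104 0.136 0.028 0.074
top 0.2 48 0.104 0.133 0.046 0.061
scene 0.12 109 0.065 0.144 -0.031 0.033
scene 0.14 127 0.077 0.134 -0.031 0.039
scene 0.16 30 0.113 0.134 -0.033 0.049
scene 0.18 147 0.104 0.134 0.027 0.073
scene 0.2 65 0.104 0.133 0.044 0.065
```

>>> step_arm(rows=[[-0.04, -0.003, -0.036, 0, 0], [-0.04, -0.003, -0.036, 0, 0], [-0.04, -0.003, -0.036, 0, 0], [-0.04, -0.003, -0.036, 0, 0], [-0.04, -0.003, -0.036, 0, 0]], grip_force=20)

```text
time: 0.72
position: [0.2968, -0.383, 0.2424]
ee_rot: [0.077, -0.08, 0.704, -0.701]
wrist_force: [0.4, -0.9, 0.2]
finger_gap: 0.519
```

>>> step_arm(rows=[[-0.04, -0.003, -0.036, 0, 0], [-0.04, -0.003, -0.036, 0, 0], [-0.022, 0, -0.045, 0, 0], [-0.022, 0, -0.045, 0, 0], [-0.022, 0, -0.045, 0, 0]])

```text
time: 1.35
position: [0.3962, -0.1399, 0.2484]
ee_rot: [0.078, -0.08, 0.704, -0.701]
wrist_force: [1.1, 0.5, -0.1]
finger_gap: 0.017
```

```bash
python3 plan.py ch .15
```

```text
t 1.35 pos [ 0.3962 -0.1399  0.2484] F [ 1.15  0.5  -0.14] gap 0.017 j7 -1.05
tool axes
 [[-0.975 -0.004  0.222]
 [-0.222  0.004 -0.975]
 [ 0.003 -1.    -0.005]]
world d [ 0.0843  0.2803 -0.0904] tool d [-0.1448  0.0913 -0.2541] turn [-159.2   20.8]
```

>>> step_arm(rows=[[-0.029, 0.008, -0.051, 0, 0], [-0.029, 0.008, -0.051, 0, 0], [-0.029, 0.008, -0.051, 0, 0], [-0.029, 0.008, -0.051, 0, 0], [-0.02, 0.008, -0.04, 0, 0]])

```text
time: 1.98
position: [0.4754, 0.1369, 0.2085]
ee_rot: [0.078, -0.079, 0.704, -0.702]
wrist_force: [0.1, 0.2, 0.2]
finger_gap: 0.003
```

>>> step_arm(rows=[[0, 0, 0, 10.4, 0], [0, 0, 0, 10.4, 0], [0, 0, 0, 0, 0]])

```text
time: 2.35
position: [0.474, 0.1416, 0.2068]
ee_rot: [-0.052, 0.048, 0.707, -0.704]
wrist_force: [0.2, -0.3, -0.1]
finger_gap: 0.006
```

```bash
python3 plan.py ch .15
```

```text
t 2.35 pos [0.474  0.1416 0.2068] F [ 0.24 -0.34 -0.12] gap 0.006 j7 -2.17
tool axes
 [[-0.99  -0.005 -0.141]
 [ 0.141  0.005 -0.99 ]
 [ 0.006 -1.    -0.004]]
world d [ 0.0065 -0.0012 -0.0488] tool d [-0.0068  0.0488  0.0005] turn [ 1.799e+02 -1.000e-01]
```

>>> step_arm(rows=[[-0.007, 0.03, 0, 0, 0], [0, 0.03, 0, 0, 0], [0, 0.012, 0, 0, 0], [0, 0, 0, 0, 0]])

```text
time: 2.85
position: [0.4814, 0.1399, 0.1337]
ee_rot: [-0.046, 0.044, 0.707, -0.704]
wrist_force: [-0.6, 0.4, 0.0]
finger_gap: 0.006
```

```bash
python3 plan.py ch .117
python3 - <<'E'
from h import *
snap('top','t1');snap('scene','s1')
a=cv2.imread('pics/t1.png')[150:240,160:280];b=cv2.imread('pics/s1.png')[180:270,280:400]
cv2.imwrite('pics/c1.png',np.hstack([cv2.resize(i,(400,300),interpolation=cv2.INTER_CUBIC) for i in(a,b)]))
E
```

```text
t 2.85 pos [0.4814 0.1399 0.1337] F [-0.61  0.38  0.02] gap 0.006 j7 -2.22
tool axes
 [[-0.992 -0.004 -0.127]
 [ 0.127  0.004 -0.992]
 [ 0.004 -1.    -0.004]]
world d [-0.0009  0.0005 -0.0087] tool d [ 0.0009  0.0087 -0.0003] turn [-179.3    0.7]
```

View pics/c1.png

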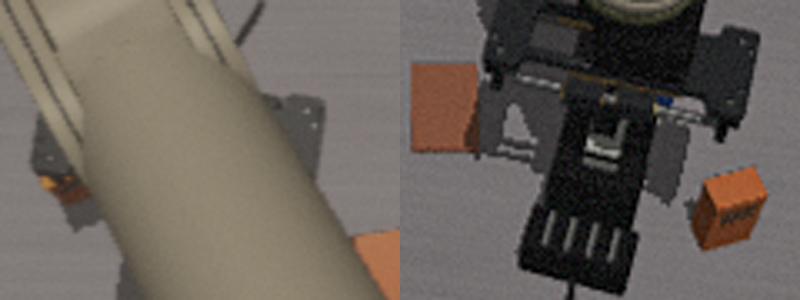

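The closed fingers are above the cartridge's top, at about (605,140) in the scene crop. Now I'll push gently.

>>> step_arm(rows=[[0.001, 0.004, 0, 0, 0], [0, 0.004, 0, 0, 0], [0, 0.003, 0, 0, 0]])

```text
time: 3.32
position: [0.4821, 0.1406, 0.1251]
ee_rot: [-0.045, 0.046, 0.707, -0.704]
wrist_force: [-1.7, -1.2, 7.3]
finger_gap: 0.006
```

>>> step_arm(rows=[[0, 0.003, 0, 0, 0]])

```text
time: 3.45
position: [0.4824, 0.1408, 0.1225]
ee_rot: [-0.045, 0.046, 0.707, -0.704]
wrist_force: [-2.7, -0.6, 7.6]
finger_gap: 0.007
```

>>> step_arm(rows=[[0, 0.003, 0, 0, 0]])

```text
time: 3.58
position: [0.4826, 0.141, 0.12]
ee_rot: [-0.044, 0.046, 0.707, -0.704]
wrist_force: [-3.1, -1.0, 7.8]
finger_gap: 0.004
```

>>> step_arm(rows=[[0.001, 0.002, 0, 0, 0]])

```text
time: 3.7
position: [0.4821, 0.1413, 0.1186]
ee_rot: [-0.044, 0.046, 0.707, -0.704]
wrist_force: [-1.6, -2.2, 12.2]
finger_gap: 0.007
```

>>> step_arm(rows=[[0.001, 0.002, 0, 0, 0]])

```text
time: 3.82
position: [0.4821, 0.1415, 0.1179]
ee_rot: [-0.043, 0.047, 0.707, -0.704]
wrist_force: [-2.3, -1.9, 17.5]
finger_gap: -0.001
```

>>> step_arm(rows=[[0, -0.005, 0, 0, 0], [0, -0.007, 0, 0, 0], [0, -0.008, 0, 0, 0], [0, -0.008, 0, 0, 0], [0, -0.01, 0, 0, 0]])

```text
time: 4.45
position: [0.482, 0.1414, 0.158]
ee_rot: [-0.043, 0.047, 0.707, -0.704]
wrist_force: [-0.6, -0.9, -0.9]
finger_gap: 0.004
```

>>> step_arm(rows=[[0, -0.02, 0, 0, 0.6], [0, -0.03, 0, 0, 0.6], [0, -0.03, 0, 0, 0.6], [0, 0, 0, 0, 0.6]])

```text
time: 4.95
position: [0.4814, 0.1413, 0.2422]
ee_rot: [-0.043, 0.047, 0.707, -0.704]
wrist_force: [-0.3, -1.2, 0.1]
finger_gap: 0.375
```

```bash
cat > m2.py <<'E'
from h import *
import sys
n=sys.argv[1]
d=snap('scene',n)[1];W=cloud('scene',d);x,y,z=np.moveaxis(W,-1,0)
cx,cy,lo,hi=map(float,sys.argv[2:6])
m=(abs(x-cx)<.04)&(abs(y-cy)<.04)&(z>lo)&(z<hi)
r=cv2.minAreaRect(np.c_[x[m],y[m]].astype(np.float32)*1000);print(m.sum(),np.round(r[0],1),np.round(r[1],1),r[2],'z',np.median(z[m]))
E
python3 m2.py s2 .48 .14 .125 .15; python3 plan.py ch .105
```

```text
198 [479.2 140.3] [28.6 48.9] 81.28519439697266 z 0.1409850410606191
t 5.0 pos [0.4808 0.141  0.2409] F [ 0.36 -0.46  0.28] gap 0.417 j7 -2.14
tool axes
 [[-0.992  0.005 -0.127]
 [ 0.127  0.004 -0.992]
 [-0.004 -1.    -0.004]]
world d [-0.0003 -0.0006 -0.1279] tool d [0.0008 0.1279 0.0012] turn [-179.3    0.7]
```

The catch released: the cartridge's top now measures z=0.141. I'll grip it next.

>>> step_arm(rows=[[0, 0.045, 0, 0, 0.6], [0, 0.045, 0, 0.5, 0.6], [0, 0.02, 0, 0, 0.6], [0, 0.008, 0.0, 0, 0.6], [0, 0, 0, 0, 0.6]])

```text
time: 5.62
position: [0.4797, 0.1407, 0.1172]
ee_rot: [-0.048, 0.049, 0.707, -0.704]
wrist_force: [0.0, -0.7, 0.3]
finger_gap: 0.604
```

```bash
python3 plan.py ch .106
```

```text
t 5.62 pos [0.4797 0.1407 0.1172] F [ 0.05 -0.7   0.27] gap 0.604 j7 -2.25
tool axes
 [[-0.991  0.002 -0.136]
 [ 0.136  0.003 -0.991]
 [-0.001 -1.    -0.003]]
world d [ 0.0008 -0.0003 -0.0032] tool d [-0.0008  0.0032  0.0002] turn [-179.8    0.2]
```

>>> step_arm(rows=[[0, 0.003, 0, 0, 0.5], [0, 0, 0, 0, 0.2], [0, 0, 0, 0, 0.1], [0, 0, 0, 0, 0.1], [0, 0, 0, 0, 0.1]], grip_force=25)

```text
time: 6.25
position: [0.481, 0.141, 0.1162]
ee_rot: [-0.046, 0.05, 0.707, -0.704]
wrist_force: [-0.7, 0.6, -0.4]
finger_gap: 0.319
```

>>> step_arm(rows=[[0, -0.01, 0, 0, 0.1], [0, -0.02, 0, 0, 0.1], [0, -0.03, 0, 0, 0.1], [0, -0.03, 0, 0, 0.1], [0, -0.03, 0, 0, 0.1]])

```text
time: 6.88
position: [0.4791, 0.1405, 0.2403]
ee_rot: [-0.047, 0.048, 0.707, -0.704]
wrist_force: [0.2, 0.1, -1.1]
finger_gap: 0.323
```

```bash
python3 plan.py bay 0 '(.5555,-.1842,.24)'
```

```text
t 6.88 pos [0.4791 0.1405 0.2403] F [ 0.17  0.13 -1.08] gap 0.323 j7 -2.15
tool axes
 [[-0.991  0.002 -0.135]
 [ 0.135  0.003 -0.991]
 [-0.001 -1.    -0.003]]
world d [ 7.640e-02 -3.247e-01 -3.000e-04] tool d [-0.1194 -0.0006  0.3115] turn [-162.8   17.2]
```

>>> step_arm(rows=[[-0.017, 0, 0.0445, 0, 0.1], [-0.017, 0, 0.0445, 0, 0.1], [-0.017, 0, 0.0445, 0, 0.1], [-0.017, 0, 0.0445, 0, 0.1], [-0.017, 0, 0.0445, 0, 0.1]])

```text
time: 7.5
position: [0.5364, -0.0928, 0.2475]
ee_rot: [-0.04, 0.048, 0.707, -0.705]
wrist_force: [0.5, 0.2, -1.1]
finger_gap: 0.322
```

>>> step_arm(rows=[[-0.017, 0, 0.0445, 0, 0.1], [-0.012, 0, 0.03, 0, 0.1], [0, 0, 0, 8.6, 0.1], [0, 0, 0, 8.6, 0.1], [0, 0, 0, 0, 0.1]])

```text
time: 8.12
position: [0.5557, -0.1787, 0.25]
ee_rot: [-0.15, 0.158, 0.692, -0.688]
wrist_force: [0.1, 1.0, -1.1]
finger_gap: 0.32
```

```bash
python3 plan.py bay 0 '(.5555,-.1842,.2)'
```

```text
t 8.12 pos [ 0.5557 -0.1787  0.25  ] F [ 0.13  0.95 -1.06] gap 0.32 j7 -1.89
tool axes
 [[-0.905  0.012 -0.425]
 [ 0.425  0.002 -0.905]
 [-0.01  -1.    -0.007]]
world d [-0.0002 -0.0055 -0.05  ] tool d [-0.0017  0.05    0.0054] turn [179.7  -0.3]
```

>>> step_arm(rows=[[-0.002, 0.03, 0.005, 0, 0.1], [0, 0.03, 0, 0, 0.1], [0, 0.01, 0, 0, 0.1], [0, 0, 0, 0, 0.1]])

```text
time: 8.62
position: [0.5571, -0.1834, 0.1811]
ee_rot: [-0.144, 0.154, 0.693, -0.69]
wrist_force: [-0.3, 0.6, -1.0]
finger_gap: 0.319
```

```bash
python3 plan.py bay 0 '(.5555,-.1842,.17)'
python3 - <<'E'
from h import *
snap('top','t3');snap('scene','s3')
a=cv2.imread('pics/t3.png')[125:215,285:405];b=cv2.imread('pics/s3.png')[180:270,150:270]
cv2.imwrite('pics/c3.png',np.hstack([cv2.resize(i,(400,300),interpolation=cv2.INTER_CUBIC) for i in(a,b)]))
E
```

```text
t 8.62 pos [ 0.5571 -0.1834  0.1811] F [-0.29  0.63 -0.96] gap 0.319 j7 -1.89
tool axes
 [[-0.911  0.015 -0.412]
 [ 0.413  0.001 -0.911]
 [-0.013 -1.    -0.007]]
world d [-0.0016 -0.0008 -0.0111] tool d [0.0013 0.0111 0.0014] turn [-179.5    0.5]
```

View pics/c3.png

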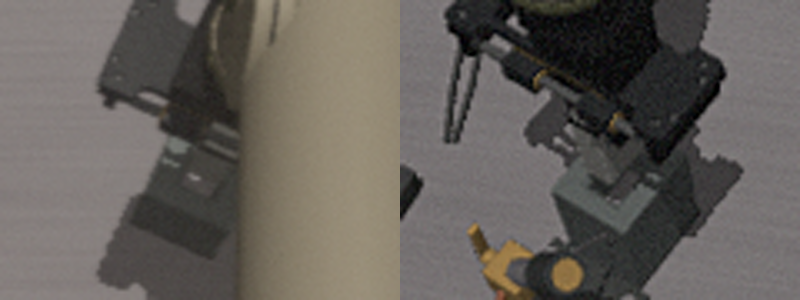

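The cartridge hangs above the bay slot, at about (615,165) in the scene crop, and looks aligned. I'll lower it while watching the force.

>>> step_arm(rows=[[0.002, 0.008, 0.0015, 0.5, 0.1], [0, 0.008, 0, 0, 0.1], [0, 0.005, 0, 0, 0.1]])

```text
time: 9.1
position: [0.5564, -0.1843, 0.1618]
ee_rot: [-0.146, 0.159, 0.692, -0.689]
wrist_force: [-0.4, -0.6, -0.7]
finger_gap: 0.325
```

>>> step_arm(rows=[[0, 0.004, 0, 0, 0.1], [0, 0.004, 0, 0, 0.1]])

```text
time: 9.35
position: [0.5563, -0.1843, 0.153]
ee_rot: [-0.146, 0.159, 0.692, -0.689]
wrist_force: [-0.8, 0.2, -1.3]
finger_gap: 0.323
```

```bash
python3 plan.py bay 0 '(.5555,-.1842,.116)'
```

```text
t 9.35 pos [ 0.5563 -0.1843  0.153 ] F [-0.77  0.18 -1.33] gap 0.323 j7 -1.91
tool axes
 [[-0.907  0.019 -0.421]
 [ 0.421 -0.    -0.907]
 [-0.017 -1.    -0.007]]
world d [-0.0008  0.0001 -0.037 ] tool d [0.0014 0.037  0.0006] turn [180.  -0.]
```

>>> step_arm(rows=[[0.001, 0.004, 0, 0, 0.1], [0, 0.004, 0, 0, 0.1], [0, 0.004, 0, 0, 0.1]])

```text
time: 9.72
position: [0.5557, -0.1838, 0.1402]
ee_rot: [-0.146, 0.159, 0.692, -0.689]
wrist_force: [0.1, 0.2, -1.9]
finger_gap: 0.318
```

>>> step_arm(rows=[[0, 0.004, 0, 0, 0.1], [0, 0.004, 0, 0, 0.1], [0, 0.004, 0, 0, 0.1]])

```text
time: 10.1
position: [0.556, -0.1838, 0.1274]
ee_rot: [-0.146, 0.159, 0.692, -0.689]
wrist_force: [-0.1, 0.5, -1.4]
finger_gap: 0.317
```

```bash
python3 plan.py bay 0 '(.5555,-.1842,.116)'
```

```text
t 10.1 pos [ 0.556  -0.1838  0.1274] F [-0.13  0.48 -1.36] gap 0.317 j7 -1.92
tool axes
 [[-0.907  0.019 -0.421]
 [ 0.421 -0.    -0.907]
 [-0.017 -1.    -0.008]]
world d [-0.0005 -0.0004 -0.0114] tool d [0.0005 0.0114 0.0006] turn [-180.    0.]
```

It slid in freely, with the bottom about 29 mm deep. I'll carry on to the carriage.

>>> step_arm(rows=[[0, 0.004, 0, 0, 0.1], [0, 0.003, 0, 0, 0.1]])

```text
time: 10.35
position: [0.5562, -0.1838, 0.1198]
ee_rot: [-0.146, 0.159, 0.692, -0.689]
wrist_force: [-0.6, 0.2, -0.9]
finger_gap: 0.32
```

>>> step_arm(rows=[[0, 0.002, 0, 0, 0.1], [0, 0.002, 0, 0, 0.1]])

```text
time: 10.6
position: [0.5564, -0.1839, 0.1157]
ee_rot: [-0.146, 0.159, 0.692, -0.689]
wrist_force: [0.3, 0.6, 3.2]
finger_gap: 0.324
```

>>> step_arm(rows=[[0, 0, 0, 0, 0.6], [0, 0, 0, 0, 0.6], [0, 0, 0, 0, 0.6], [0, -0.02, 0, 0, 0.6], [0, -0.03, 0, 0, 0.6]])

```text
time: 11.22
position: [0.5545, -0.1836, 0.1668]
ee_rot: [-0.147, 0.158, 0.692, -0.689]
wrist_force: [-0.7, -0.1, 0.8]
finger_gap: 0.595
```

>>> step_arm(rows=[[0, 0, 0, 0, 0], [0, 0, 0, 0, 0], [0, 0, 0, 0, 0], [0, 0, 0, 0, 0], [0, 0, 0, 0, 0]], grip_force=20)

```text
time: 11.85
position: [0.5555, -0.1837, 0.1702]
ee_rot: [-0.145, 0.159, 0.692, -0.689]
wrist_force: [-0.7, -0.3, -0.5]
finger_gap: 0.119
```

```bash
python3 m2.py s4 .5555 -.184 .125 .148; python3 plan.py bay .14
```

```text
161 [ 555.5 -184.8] [32.1 44.4] 65.34490966796875 z 0.1403721374839899
t 11.9 pos [ 0.5555 -0.1838  0.1702] F [-0.34 -0.57 -0.17] gap 0.072 j7 -1.9
tool axes
 [[-0.907  0.02  -0.421]
 [ 0.421 -0.001 -0.907]
 [-0.018 -1.    -0.008]]
world d [-0.     -0.0004 -0.0222] tool d [0.0002 0.0222 0.0006] turn [-180.    0.]
```

Cartridge upright in the bay, top at 0.140. Now I'll push down slowly. The rubber buffer should show itself 23 to 37 mm down.

>>> step_arm(rows=[[0, 0.008, 0, 0, 0], [0, 0.007, 0, 0, 0], [0, 0.004, 0, 0, 0], [0, 0.003, 0, 0, 0]])

```text
time: 12.4
position: [0.5559, -0.1837, 0.1464]
ee_rot: [-0.145, 0.159, 0.692, -0.689]
wrist_force: [-1.0, 0.1, 5.3]
finger_gap: 0.007
```

>>> step_arm(rows=[[0, 0.004, 0, 0, 0], [0, 0.004, 0, 0, 0], [0, 0.004, 0, 0, 0], [0, 0.004, 0, 0, 0]])

```text
time: 12.9
position: [0.5562, -0.1837, 0.1323]
ee_rot: [-0.145, 0.159, 0.691, -0.69]
wrist_force: [-4.5, 2.1, 8.4]
finger_gap: 0.003
```

```bash
python3 plan.py bay .11
```

```text
t 12.9 pos [ 0.5562 -0.1837  0.1323] F [-4.54  2.1   8.44] gap 0.003 j7 -1.92
tool axes
 [[-0.907  0.02  -0.421]
 [ 0.421 -0.002 -0.907]
 [-0.019 -1.    -0.007]]
world d [-0.0007 -0.0005 -0.0143] tool d [0.0007 0.0143 0.0009] turn [-180.    0.]
```

>>> step_arm(rows=[[0.001, 0.003, 0, 0, 0], [0, 0.003, 0, 0, 0]])

```text
time: 13.15
position: [0.5561, -0.1837, 0.1276]
ee_rot: [-0.145, 0.16, 0.691, -0.69]
wrist_force: [-2.8, 0.7, 8.3]
finger_gap: 0.004
```

>>> step_arm(rows=[[0, 0.002, 0, 0, 0]])

```text
time: 13.28
position: [0.5561, -0.1837, 0.1262]
ee_rot: [-0.145, 0.16, 0.691, -0.69]
wrist_force: [-4.4, 1.1, 8.7]
finger_gap: 0.007
```

>>> step_arm(rows=[[0.0005, 0.002, 0, 0, 0]])

```text
time: 13.4
position: [0.556, -0.1836, 0.1249]
ee_rot: [-0.144, 0.16, 0.691, -0.69]
wrist_force: [-1.9, -0.3, 6.6]
finger_gap: 0.005
```

>>> step_arm(rows=[[0, 0.002, 0, 0, 0]])

```text
time: 13.52
position: [0.5561, -0.1837, 0.1235]
ee_rot: [-0.144, 0.161, 0.691, -0.69]
wrist_force: [-4.3, 1.0, 8.9]
finger_gap: 0.008
```

>>> step_arm(rows=[[0.0005, 0.002, 0, 0, 0]])

```text
time: 13.65
position: [0.556, -0.1836, 0.1222]
ee_rot: [-0.144, 0.161, 0.69, -0.69]
wrist_force: [-2.5, 0.8, 6.7]
finger_gap: 0.008
```

>>> step_arm(rows=[[0, 0.002, 0, 0, 0]])

```text
time: 13.78
position: [0.5561, -0.1837, 0.1212]
ee_rot: [0.144, -0.161, -0.69, 0.691]
wrist_force: [-7.6, 1.8, 14.8]
finger_gap: 0.009
```

>>> step_arm(rows=[[0.0005, 0.002, 0, 0, 0]])

```text
time: 13.9
position: [0.5561, -0.1836, 0.1207]
ee_rot: [0.144, -0.161, -0.69, 0.691]
wrist_force: [-7.1, 1.0, 17.4]
finger_gap: 0.005
```

17 N on the buffer, so that was a full push. I'll let it rise.

>>> step_arm(rows=[[0, -0.004, 0, 0, 0], [0, -0.004, 0, 0, 0], [0, -0.006, 0, 0, 0], [0, -0.01, 0, 0, 0], [0, 0, 0, 0, 0]])

```text
time: 14.52
position: [0.5558, -0.1835, 0.1466]
ee_rot: [0.143, -0.162, -0.69, 0.691]
wrist_force: [-0.9, -1.0, -0.6]
finger_gap: 0.006
```

>>> step_arm(rows=[[0, -0.04, 0, 0, 0], [0, -0.04, 0, 0, 0], [0, -0.03, 0, 0, 0], [0, 0, 0, 0, 0]])

```text
time: 15.02
position: [0.5524, -0.1826, 0.2587]
ee_rot: [0.144, -0.161, -0.69, 0.691]
wrist_force: [1.0, -0.5, -0.4]
finger_gap: 0.007
```

```bash
python3 m2.py s5 .5555 -.184 .11 .15; python3 plan.py bay .11; cp pics/s5.png /tmp; python3 -c "
import cv2,numpy as np
a=cv2.imread('pics/s5.png');cv2.imwrite('pics/c5.png',cv2.resize(a[150:300,100:400],(800,400),interpolation=cv2.INTER_CUBIC))"
```

```text
198 [ 555.5 -184.9] [31.  44.6] 64.01493835449219 z 0.12068682374462858
t 15.07 pos [ 0.5518 -0.1826  0.2571] F [-0.41  0.04 -0.64] gap 0.005 j7 -1.88
tool axes
 [[-0.907  0.021 -0.421]
 [ 0.421 -0.005 -0.907]
 [-0.022 -1.    -0.004]]
world d [ 0.0037 -0.0016 -0.1391] tool d [-0.001   0.1392  0.0005] turn [180.  -0.]
```

View pics/c5.png

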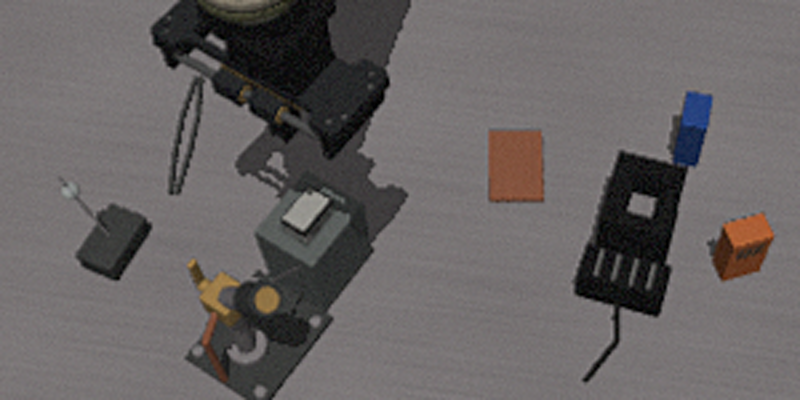

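The crop shows the cartridge seated in the bay at (305,212). Its top is at z=0.1207, so it is held about 20 mm down. The charger slot at (642,205) is empty, the bystanders haven't moved, and the gripper is clear.

```bash
python3 -c "
from plant import arm
arm.finish_job()"
```

```text
the job is handed in; nothing more can be done
```

The cartridge is held down in the torch stand, and the job is handed in; no verdict was reported. The whole run took about 15 s of the 51 s allowed.

- **Charger:** I pushed the cartridge down until I read 17.5 N. The catch let go and the top rose to 0.141 m. I gripped it across y and lifted it out.
- **Torch stand:** The cartridge slid into the slot without resistance. I pushed it slowly until the buffer read 17.4 N, with about 7 N sideways, then let it rise to the catch.
- **Last checks:**
  - The top is at 0.1207 m, so it is held about 20 mm down (14 to 32 mm allowed).
  - Its centre is within about 1 mm of the measured slot centre.
  - The charger slot is empty.
  - The bystanders look unmoved in the last picture; I did not measure them.
  - The gripper is clear, with its tips about 13 cm above the cartridge.
- **Not checked:** I did not measure the charger carriage or the tilt directly. The carriage had come up with the cartridge, and I judged the cartridge upright from its flat top outline.

No checks failed or disagreed.

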